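# Weigh out a mobile's counterweight with washers on a spring scale

## Task

Weigh out the counterweight for the hanging mobile: take the thick steel washers from the drawing board one at a time, feel each one gently over the upright post of the spring scale's pan and let go of it so that it lies flat on the stack and the needle settles. Stop as soon as the needle has reached or passed the brass set pointer, with not one washer more than that needs (it takes two or three), and leave spare washers lying on the board. Never push the pan down so hard that the needle comes to the stop pin near the end of the dial, and leave the other things on the table where they are.

Things in the scene. Friction and masses are not known exactly. Their poses are not given: they have to be found in the camera images.
- scale: low grey spring scale fixed to the table; housing 140 mm (x) by 270 mm (y, from -70 to +200), 60 mm high. Origin on the table under the pan's centre. On its top at x = 0, y = +135 mm lies a flat dial facing up (radius 53 mm, 63 mm above the table). The pan, a flat aluminium disc 120 mm wide without a rim, moves only straight down, 36 mm at most, on a spring of 200 N/m
- pan_centre (a point): centre of the pan's top, 110 mm above the table when empty, axes as scale. An upright steel post, diameter 12 mm, 40 mm high, top edge chamfered 1.5 mm, stands on the pan, its axis 5 mm off this point in an unknown direction (the round pan is turned differently each time): find it by feel. The post does not give sideways
- needle (a joint): angle in rad of the dial's black needle, clockwise from above; 0 with the pan empty (needle along the scale's +x). It turns 0.144 rad per mm of pan travel, so 0.72 rad per newton on the pan, washers and pushing together; one resting washer adds about 0.6. The stop pin is at 4.8 rad; a reading above 4.6 (6.4 N) counts as having come to the pin
- set_pointer (a joint): angle in rad, counted as for the needle, of the brass set pointer at the dial's rim: the weight to be reached, 0.75 to 1.65, set differently each time; it stays put
- needle_tip (a point): tip of the black needle, 38 mm from the dial's centre, x along the needle outwards, z up
- set_tip (a point): inner end of the brass set pointer, 42 mm from the dial's centre, x pointing outwards from the dial's centre through the pointer, z up (the needle comes from its +y side and passes to its -y side)
- washer0: one of four identical thick plain steel washers: flat ring, outside diameter 40 mm, hole diameter 14 mm, 10 mm thick, about 85 g, lying flat on the 4 mm thick drawing board; origin at the centre of its underside, z = ring axis
- washer1: one of four identical thick plain steel washers: flat ring, outside diameter 40 mm, hole diameter 14 mm, 10 mm thick, about 85 g, lying flat on the 4 mm thick drawing board; origin at the centre of its underside, z = ring axis
- washer2: one of four identical thick plain steel washers: flat ring, outside diameter 40 mm, hole diameter 14 mm, 10 mm thick, about 85 g, lying flat on the 4 mm thick drawing board; origin at the centre of its underside, z = ring axis
- washer3: one of four identical thick plain steel washers: flat ring, outside diameter 40 mm, hole diameter 14 mm, 10 mm thick, about 85 g, lying flat on the 4 mm thick drawing board; origin at the centre of its underside, z = ring axis
- lid: red screw lid of a paint jar, a closed disc without a hole, diameter 48 mm, 14 mm high, lying among the washers; origin under its centre. Bystander
- eraser: white eraser 42 x 18 x 12 mm, long side along x, lying among the washers; origin under its centre. Bystander
- tape: roll of masking tape, outside diameter 90 mm, 24 mm high, lying near the robot; origin under its centre. Bystander
- jar: grey paint jar, diameter 68 mm, 85 mm high, to the right of the board; origin under its centre. Bystander
- bottle: clear water bottle, diameter 60 mm, 170 mm high, far left; origin under its centre. Bystander
- palette: white paint palette 110 x 170 x 16 mm, behind the scale as seen from the robot; origin under its centre. Bystander
- brush: paint brush 190 mm long, lying to the left of the robot. Bystander

How it is judged:
By the outcome, as a careful person would: the job done as asked, in the order asked, and still so for the second after the job is handed in, with the robot touching nothing.
It also fails if it takes over 72 s, if anything falls off the work surface, if the arm or the gripper's body presses on something with over 40 N, if the wrist force passes 120 N, or if a joint passes its speed limit or range.

## Robot

A 7-joint arm with a two-finger parallel gripper is mounted at the origin on the work surface. World frame = base frame: x ahead of the robot, y to its left, z up, the work surface at z = 0. Lengths are in m, angles in degrees, forces in N, time in s.
With the tool pointing down it reaches from about 0.425 to 0.875 m from the base axis. Payload 4.7 kg.
Tool frame: the origin (TCP) lies at the very end of the fingers, on their centre line; the grasp point (between the pads) lies 19 mm behind it; z points along the fingers, y is the direction in which the jaws open and shut (so a half turn about z gives the same grasp; the last joint's range is limited). The gripper opens to 87 mm and grips with 3 to 60 N. Pads are 19 mm wide; open, the fingers measure 117 mm over their backs; the gripper's body (75 mm by 190 mm) begins 51 mm behind the grasp point.
Start: joints at [69.448, 18.392, -4.016, 83.108, 1.295, 78.541, -3.26], TCP at [0.237, -0.605, 0.223] pointing down, gripper open.
Joint ranges: [-163.93, 163.93], [-17.29, 119.83], [-79.2, 71.16], [3.27, 140.29], [-89.18, 269.18], [5.43, 117.66], [-154.24, 154.24]. Speed limits (degrees/s): [147.25, 147.25, 180, 180, 180, 180, 180].

## Interface

Orientations are given as [roll, pitch, yaw] about the fixed x, y, z axes, in that order (R = Rz(yaw) Ry(pitch) Rx(roll)).
In Python, from cell import * gives the robot as it stands.
- The arm moves only by the tool drive_tool, never from a script. Its argument "moves" is text: rows parted by semicolons, each of 5 numbers parted by spaces: the shift along the tool's x, y, z in m, then the turn about the tool's z in degrees, then the gripper's target within -1 to 1 (fully open at 1, half-way at 0, shut at -1). In form: x y z yaw fingers; .... A call has exactly 8 rows; each row is the pose to reach, as a shift and turn from the pose commanded when the call began, along the tool's axes at that moment; what a row does not reach only later rows make up. A row lasts 1/10 s, in which the tool goes at most 50 mm and 8.59 degrees, less where a joint would pass 70% of its speed; a pose out of reach is approached as far as the arm can. A call with a gripper value outside its range is refused whole. The fingers move at their own pace and stop on an object; "grip_force" is the grip in N (left out, the last holds). Time passes only in rows, so rows that repeat a pose let the fingers close, or fill a call up. It gives the time, the measured TCP pose, the force and the opening at its end, in the units of the state.
- get_obs(): the state, without advancing time (a new reading comes with each control period).
- read_camera(name): name is "side" or "top"; returns (picture, depth): 400x640x3 uint8, red, green, blue; 400x640 float32, m along the optical axis (not along the pixel's ray), 0 where there is no reading.
- calibration(name): a dict with "intrinsics" (3x3 intrinsics, pixels), "cam_to_world" (4x4, takes a point from camera to world coordinates). Camera axes: x right, y up, looking along -z (the intrinsics and any distortion apply to the point x, -y, -z); pixel columns grow to the right and rows downward; lengths in m; the calibration is good to about 2 mm. A picture is of the moment at which its call begins. calibration takes no time and is no camera call.
- sign_off(): hands the job in, once; it reports no verdict.
Trained networks look in the newest picture that a camera, given by its name, has taken for a name from the list of things; names that differ only in an ending like _2 or _b are one class to them, and where a whole thing is asked for, a point or a joint stands for the part that bears it (a point fixed in the world has none). Each returns a list of dicts, best first, with "conf" (0 to 1); they miss things now and then, are a little off and sometimes report something else, mostly with a low value. They report only what shows in the picture. A call takes as long as a camera call.
- search_frame(camera, name): "uv" ([column, row] in pixels, amid what is visible of it).
- pinpoint(camera, name): "uv" ([column, row] in pixels: a listed point, or the origin of a listed thing).
The state is a dict: "time_s": time; "qpos": joint angles; "joint_velocities": joint speeds; "effort": joint torques, N m; "tool_pos": TCP position; "tool_rot": TCP orientation; "force": force on the tool from outside, world axes, zero at the start; "wrist_torque": the same for the moment, N m; "grip_width": finger opening in m.
Only numpy, scipy, OpenCV 4.12 (cv2) and the standard library are available. Lean on these libraries where they do the work, as an engineer would, in place of code of your own. Each camera call takes 0.05 s, during which the arm holds its last target. There are 200 camera calls.

## Working session

There is one attempt and no reset: what is moved stays moved. The work goes in short steps, Python scripts to look and compute and a tool call to move; the robot and the scene stay as the last step left them, time stands still between calls to the robot, and variables do not carry over. Pictures are saved under pics/ and viewed, about 8 in all and at most 12, crops included, and the job is handed in when it is done.

Besides the shell and the picture viewer there is one more tool, called after "Emit:" in YAML: its name, and indented under it one key for each argument. drive_tool: Moves the arm, as the interface text tells. Its arguments: {"type":"object","properties":{"moves":{"type":"string"},"grip_force":{"type":"number"}},"required":["moves"]}

```bash
ls; mkdir -p pics
cat > h.py <<'E'
from cell import *
import numpy as np, cv2
def w(cam,uv,z):
    c=calibration(cam);K=np.array(c["intrinsics"]);T=np.array(c["cam_to_world"])
    d=np.linalg.inv(K)@np.array([uv[0],uv[1],1.0]);d=T[:3,:3]@(d*[1,-1,-1]);o=T[:3,3]
    return o+d*(z-o[2])/d[2]
def px(cam,p):
    c=calibration(cam);K=np.array(c["intrinsics"]);T=np.array(c["cam_to_world"])
    q=T[:3,:3].T@(np.array(p)-T[:3,3]);q=K@(q*[1,-1,-1]);return q[:2]/q[2]
E
python3 - <<'E'
from h import *
o=get_obs();print({k:np.round(v,3) for k,v in o.items()})
for c in("top","side"):
    i,d=read_camera(c);cv2.imwrite(f"pics/{c}0.png",i[:,:,::-1]);k=calibration(c);print(c,k)
for n,z in [("washer0",.004),("lid",.004),("eraser",.004),("scale",0),("pan_centre",.11),("needle_tip",.065),("set_tip",.065)]:
    for r in pinpoint("top",n)[:5]:print(n,np.round(r["uv"],1),round(r["conf"],2),np.round(w("top",r["uv"],z),4))
E
```

```text
pics
{'time_s': np.float64(0.0), 'qpos': array([69.447, 18.438, -4.018, 83.174,  1.295, 78.541, -3.26 ]), 'joint_velocities': array([-0.   , -0.048,  0.008,  0.053, -0.07 ,  0.1  , -0.03 ]), 'effort': array([-0.0000e+00, -4.9129e+01, -4.0400e-01, -3.1253e+01, -6.4000e-02,
        4.4000e-02,  0.0000e+00]), 'tool_pos': array([ 0.237, -0.605,  0.221]), 'tool_rot': array([-1.79893e+02,  5.00000e-03,  2.13650e+01]), 'force': array([0.07 , 0.366, 0.294]), 'wrist_torque': array([-0.02 , -0.021,  0.001]), 'grip_width': np.float64(0.087)}
top {'intrinsics': array([[455.38948568,   0.        , 312.65471678],
       [  0.        , 455.38948568, 201.31332783],
       [  0.        ,   0.        ,   1.        ]]), 'cam_to_world': array([[-0.00247706,  0.99151847, -0.12994228,  0.36221741],
       [-0.99998714, -0.00303118, -0.00406676, -0.03592247],
       [-0.00442615,  0.12993053,  0.99151322,  1.43672198],
       [ 0.        ,  0.        ,  0.        ,  1.        ]])}
side {'intrinsics': array([[391.32976203,   0.        , 316.75619439],
       [  0.        , 391.32976203, 193.08333016],
     
[... 174 characters left out ...]
.71788837],
       [ 0.01308669,  0.66998045,  0.74226339,  0.85227082],
       [ 0.        ,  0.        ,  0.        ,  1.        ]])}
washer0 [407.7 197.3] 0.68 [ 0.5619 -0.3317  0.004 ]
washer0 [355.1 159.8] 0.6 [ 0.684  -0.1666  0.004 ]
washer0 [337.5 195.4] 0.57 [ 0.5687 -0.109   0.004 ]
washer0 [372.2 230.2] 0.56 [ 0.4578 -0.2171  0.004 ]
lid [330.5 233.2] 0.54 [ 0.4487 -0.0859  0.004 ]
eraser [372.1 194.2] 0.38 [ 0.5722 -0.219   0.004 ]
scale [272.2 215.7] 0.87 [0.5049 0.0983 0.    ]
scale [170.5 255.1] 0.62 [0.3817 0.4164 0.    ]
scale [454.5 205.7] 0.32 [ 0.5351 -0.4801  0.    ]
needle_tip [229.4 187.1] 0.51 [0.5865 0.2238 0.065 ]
set_tip [370.4 230.4] 0.16 [ 0.4531 -0.204   0.065 ]
```

View pics/top0.png

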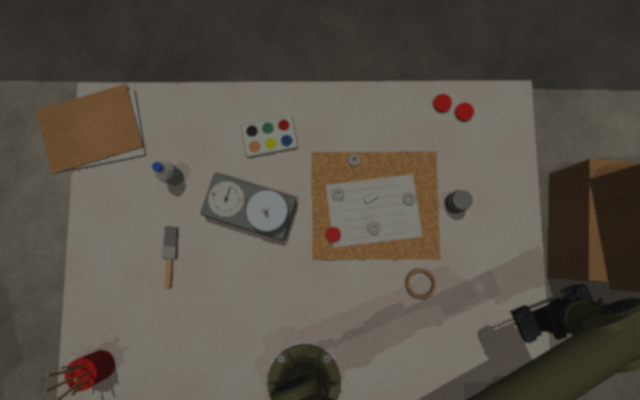

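Run:
```python
import cv2
a=cv2.imread("pics/top0.png")[150:260,190:320]
cv2.imwrite("pics/crop0.png",cv2.resize(a,None,fx=5,fy=5,interpolation=cv2.INTER_CUBIC))
```

```text
(no output)
```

View pics/crop0.png

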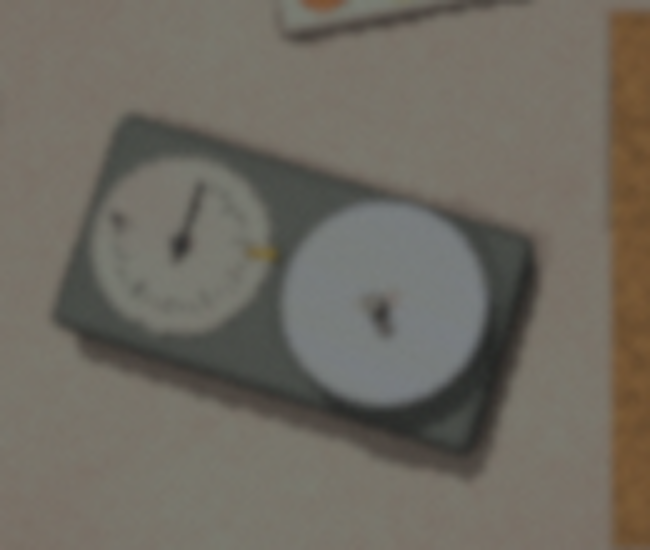

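The top view shows the scale with its pan at about (267,211), its dial at about (226,199) and a yaw of about -17°. The set pointer is roughly 79° (1.4 rad) clockwise of the needle, so it will probably take three washers. The washers are at (338,195), (355,160), (373,229) and (408,199). Next I'll refine the pan, the post and the washers.

```bash
cat >> h.py <<'E'
def go(x,y,z,yaw=None):
    "tool-axis shift from measured pose"
    o=get_obs();p=o["tool_pos"];from scipy.spatial.transform import Rotation as R
    M=R.from_euler("xyz",o["tool_rot"],degrees=True).as_matrix()
    return np.round(M.T@(np.array([x,y,z])-p),4)
def st():
    o=get_obs();print(round(float(o["time_s"]),2),np.round(o["tool_pos"],4),np.round(o["tool_rot"],1),"F",np.round(o["force"],2),"grip",round(float(o["grip_width"]),4))
def to_world(cam,u,v,d):
    c=calibration(cam);K=np.array(c["intrinsics"]);T=np.array(c["cam_to_world"])
    q=np.stack([(u-K[0,2])/K[0,0]*d,-(v-K[1,2])/K[1,1]*d,-d],-1);return q@T[:3,:3].T+T[:3,3]
E
python3 - <<'E'
from h import *
for cam in("top","side"):
    ds=[];im=[]
    for _ in range(3):
        i,d=read_camera(cam);ds.append(d);im.append(i.astype(float))
    d=np.median(ds,0);print("noise",np.std(ds,0)[200,300]);i=np.mean(im,0)
    v,u=np.mgrid[:400,:640];P=to_world(cam,u,v,d)
    m=(np.hypot(P[...,0]-.52,P[...,1]-.1)<.1)&(P[...,2]>.098)&(P[...,2]<.12)&(d>0)
    (cx,cy),r=cv2.minEnclosingCircle(np.argwhere(m)[:,::-1].astype(np.float32))
    print(cam,"pan",m.sum(),P[m].mean(0),"px",cx,cy,w(cam,(cx,cy),.11))
    n=(np.hypot(P[...,0]-.52,P[...,1]-.1)<.1)&(P[...,2]>.12)&(P[...,2]<.2)&(d>0)
    print("post",np.round(np.c_[u[n],v[n],P[n]*1000],0).astype(int).tolist())
    for a,z in [("washer0",.004),("pan_centre",.11)]:
        for r in pinpoint(cam,a)[:4]:print(a,np.round(r["uv"],1),round(r["conf"],2),np.round(w(cam,r["uv"],z),4))
    # washers: pixels above board
    b=((P[...,2]>.0085)&(P[...,2]<.03)&(abs(P[...,0]-.57)<.16)&(abs(P[...,1]+.22)<.16)&(d>0)).astype(np.uint8)
    k,_,s,c=cv2.connectedComponentsWithStats(b)
    for j in range(1,k):
        if s[j,4]>30:print("blob",s[j,4],np.round(w(cam,c[j],.013),4))
    if cam=="side":
        q=px(cam,(.52,.1,.11)).astype(int);print(q)
        cv2.imwrite("pics/side1.png",cv2.resize(np.clip(i[q[1]-50:q[1]+50,q[0]-65:q[0]+65,::-1]*1.5,0,255).astype(np.uint8),None,fx=6,fy=6,interpolation=cv2.INTER_CUBIC))
E
```

```text
noise 0.0041800975
top pan 1277 [0.50959056 0.10564224 0.11030986] px 266.125 210.375 [0.50971142 0.10601174 0.11      ]
post [[263, 209, 509, 110, 152], [264, 209, 509, 108, 151], [265, 209, 509, 105, 148], [262, 210, 507, 114, 147], [263, 210, 506, 111, 151], [264, 210, 506, 108, 150], [265, 210, 506, 104, 155], [266, 210, 506, 102, 151], [263, 211, 503, 111, 151], [264, 211, 503, 108, 151], [265, 211, 503, 105, 153], [266, 211, 504, 102, 147], [267, 211, 507, 102, 120], [263, 212, 501, 111, 147], [264, 212, 501, 108, 147], [265, 212, 501, 105, 149], [266, 212, 502, 104, 133], [264, 213, 500, 110, 129], [265, 213, 500, 107, 129], [266, 213, 501, 105, 122]]
washer0 [407.9 196.9] 0.55 [ 0.5632 -0.3324  0.004 ]
washer0 [357.8 159.6] 0.55 [ 0.6846 -0.1753  0.004 ]
washer0 [371. 230.] 0.52 [ 0.4584 -0.2133  0.004 ]
blob 108 [ 0.6827 -0.1618  0.013 ]
blob 112 [ 0.5717 -0.1075  0.013 ]
blob 77 [ 0.559  -0.2107  0.013 ]
blob 120 [ 0.5565 -0.3337  0.013 ]
blob 115 [ 0.4655 -0.2194  0.013 ]
blob 186 [ 0.4456 -0.0929  0.013 ]
noise 0.0018344988
side pan 904 [0.50865735 0.10144748 0.10848712] 
[... 862 characters left out ...]
7], [296, 143, 505, 104, 128], [297, 143, 508, 104, 127], [294, 144, 500, 107, 123], [295, 144, 502, 105, 124], [296, 144, 505, 103, 125], [297, 144, 508, 104, 123], [295, 145, 502, 103, 122], [296, 145, 504, 100, 124]]
washer0 [340.4 224.4] 0.61 [ 0.5695 -0.1155  0.004 ]
washer0 [311.6 265.3] 0.6 [ 0.4582 -0.2172  0.004 ]
washer0 [384.1 229.8] 0.54 [ 0.677  -0.1656  0.004 ]
washer0 [364.1 297.4] 0.5 [ 0.5528 -0.3357  0.004 ]
pan_centre [299. 149.] 0.78 [0.5116 0.0968 0.11  ]
blob 121 [ 0.5707 -0.1095  0.013 ]
blob 224 [ 0.4447 -0.0923  0.013 ]
blob 132 [ 0.6811 -0.1635  0.013 ]
blob 109 [ 0.5578 -0.2123  0.013 ]
blob 158 [ 0.4639 -0.2205  0.013 ]
blob 188 [ 0.5553 -0.3346  0.013 ]
[301 147]
```

View pics/side1.png

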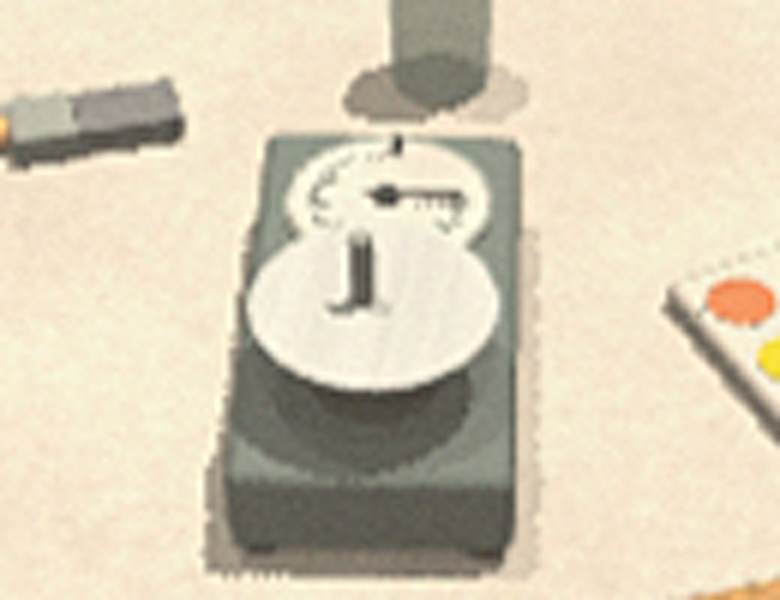

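The side picture confirms the post. Both cameras put it at about (0.505, 0.107), which is about 5 mm off the pan centre at (0.509, 0.104). I'll take the washer at (0.571, -0.109) first.

Run:
```python
from h import *
st();print(go(.5712,-.1085,.1))
```

```text
0.95 [ 0.2367 -0.6054  0.2226] [180.    0.   21.4] F [-0.4  -0.43 -0.18] grip 0.087
[ 0.4925 -0.341   0.1226]
```

Emit:
drive_tool:
  moves: ".296 -.205 .06 0 1;.296 -.205 .06 0 1;.296 -.205 .06 0 1;.296 -.205 .06 0 1;.296 -.205 .06 0 1;.296 -.205 .06 0 1;.296 -.205 .06 0 1;.296 -.205 .06 0 1"
  grip_force: 20

```text
time_s: 1.75
tool_pos: [0.441, -0.3002, 0.1621]
tool_rot: [-179.9, -0.1, 21.8]
force: [0.0, 0.5, 0.6]
grip_width: 0.0873
```

Emit:
drive_tool:
  moves: ".1965 -.136 .0626 0 1;.1965 -.136 .0626 0 1;.1965 -.136 .0626 0 1;.1965 -.136 .0626 0 1;.1965 -.136 .0626 0 1;.1965 -.136 .0626 0 1;.1965 -.136 .0626 0 1;.1965 -.136 .0626 0 1"

```text
time_s: 2.55
tool_pos: [0.5708, -0.1104, 0.1001]
tool_rot: [179.9, 0.0, 21.2]
force: [-0.2, -0.5, 0.4]
grip_width: 0.0868
```

Run:
```python
from h import *
st();print(go(.5712,-.1085,.006))
```

```text
2.55 [ 0.5708 -0.1104  0.1001] [179.9   0.   21.2] F [-0.2  -0.48  0.37] grip 0.0868
[ 0.0012 -0.0017  0.0941]
```

Emit:
drive_tool:
  moves: ".001 -.001 .045 0 1;.001 -.001 .08 0 1;.001 -.001 .093 0 1;.001 -.001 .093 0 0;.001 -.001 .093 0 -1;.001 -.001 .093 0 -1;.001 -.001 .093 0 -1;.001 -.001 .093 0 -1"

```text
time_s: 3.35
tool_pos: [0.5721, -0.1074, 0.0075]
tool_rot: [180.0, -0.0, 21.3]
force: [-0.3, -0.1, 0.1]
grip_width: 0.0548
```

Emit:
drive_tool:
  moves: "0 0 0 0 -1;0 0 0 0 -1;0 0 -.04 0 -1;0 0 -.08 0 -1;0 0 -.12 0 -1;0 0 -.16 0 -1;0 0 -.18 0 -1;0 0 -.18 0 -1"

```text
time_s: 4.15
tool_pos: [0.574, -0.1072, 0.1907]
tool_rot: [179.8, -0.3, 21.4]
force: [0.4, 0.7, -1.2]
grip_width: 0.0389
```

Run:
```python
from h import *
st();print(go(.505,.107,.19))
i,d=read_camera("side");st();p=get_obs()["tool_pos"];q=px("side",p).astype(int);print(q)
cv2.imwrite("pics/side2.png",cv2.resize(np.clip(i[q[1]-40:q[1]+30,q[0]-45:q[0]+45,::-1]*1.5,0,255).astype(np.uint8),None,fx=7,fy=7,interpolation=cv2.INTER_CUBIC))
```

```text
4.15 [ 0.574  -0.1072  0.1907] [179.8  -0.3  21.4] F [ 0.38  0.73 -1.22] grip 0.0389
[ 1.380e-02 -2.246e-01 -1.000e-04]
4.2 [ 0.5725 -0.1072  0.1881] [ 1.799e+02 -1.000e-01  2.140e+01] F [ 0.21 -0.32 -2.06] grip 0.0389
[344 174]
```

View pics/side2.png

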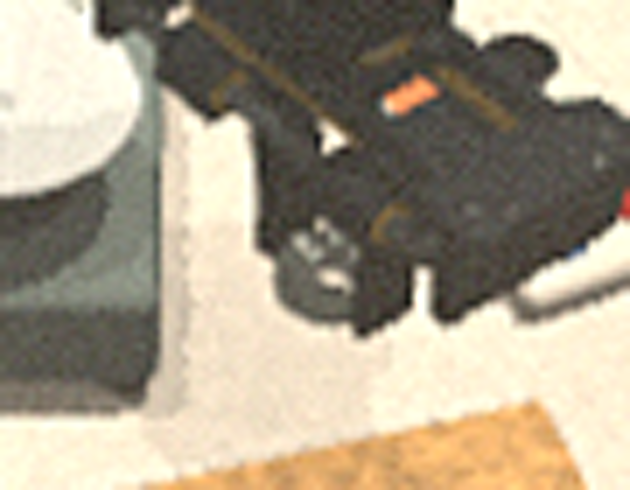

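The washer is held low between the fingertips at about (344,174). Next I carry it over the post.

Emit:
drive_tool:
  moves: ".003 -.045 0 0 -1;.006 -.09 0 0 -1;.009 -.135 0 0 -1;.012 -.18 0 0 -1;.0145 -.215 0 0 -1;.0147 -.2244 0 0 -1;.0147 -.2244 0 0 -1;.0147 -.2244 0 0 -1"

```text
time_s: 5.0
tool_pos: [0.5036, 0.1055, 0.1858]
tool_rot: [180.0, 0.1, 21.3]
force: [-0.2, -0.5, -1.0]
grip_width: 0.0391
```

Run:
```python
from h import *
for _ in range(4):read_camera("top");st()
print(go(.505,.107,.16))
```

```text
5.05 [0.5039 0.105  0.186 ] [1.80e+02 1.00e-01 2.12e+01] F [-0.12 -0.03 -1.7 ] grip 0.039
5.1 [0.504  0.105  0.1861] [1.80e+02 1.00e-01 2.12e+01] F [ 0.77  0.52 -0.97] grip 0.039
5.15 [0.5041 0.1052 0.1863] [-1.80e+02  1.00e-01  2.12e+01] F [ 0.53  0.13 -0.89] grip 0.0389
5.2 [0.5041 0.1055 0.1865] [-180.     0.    21.2] F [-0.14  0.16  0.17] grip 0.0388
[ 0.0014 -0.0011  0.0265]
```

Emit:
drive_tool:
  moves: ".0014 -.0011 .015 0 -1;.0014 -.0011 .025 0 -1;.0014 -.0011 .03 0 -1;.0014 -.0011 .034 0 -1;.0014 -.0011 .038 0 -1;.0014 -.0011 .043 0 -1;.0014 -.0011 .043 0 -1;.0014 -.0011 .043 0 -1"

```text
time_s: 6.0
tool_pos: [0.5047, 0.1088, 0.144]
tool_rot: [180.0, -0.0, 21.4]
force: [-0.1, 0.7, -1.1]
grip_width: 0.0388
```

```bash
cat >> h.py <<'E'
def feel(n=6):
    F=[];Q=[];I=[]
    for _ in range(n):
        I.append(read_camera("top")[0].astype(float));o=get_obs();F.append(o["force"]);Q.append(o["tool_pos"])
    print("Fmean",np.round(np.mean(F,0),2),"pos",np.round(np.mean(Q,0),4));return np.mean(I,0)
def dial(i,n):
    cv2.imwrite(f"pics/{n}.png",cv2.resize(np.clip(i[170:230,195:265,::-1]*1.7,0,255).astype(np.uint8),None,fx=8,fy=8,interpolation=cv2.INTER_CUBIC))
E
python3 - <<'E'
from h import *
i=feel();st();dial(i,"d1")
print(pinpoint("top","needle_tip")[:2],pinpoint("top","set_tip")[:2])
E
```

```text
Fmean [ 0.2   0.03 -1.01] pos [0.5047 0.1088 0.1442]
6.3 [0.5047 0.1088 0.1441] [180.   -0.   21.4] F [-0.15  0.15 -0.34] grip 0.0389
[{'uv': [371.9, 197.6], 'conf': 0.72}] []
```

View pics/d1.png

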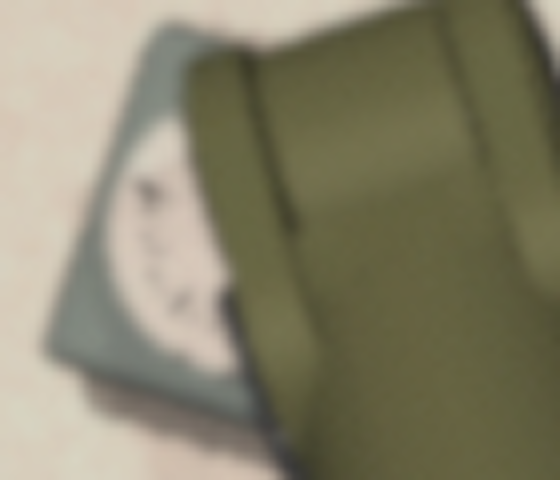

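The top camera's view of the needle is blocked by the arm. The vertical force is still about -1 N, which is just the washer's weight, so it seems to be on the post. I'll go a little deeper and check the pan height with side depth.

Emit:
drive_tool:
  moves: "0 0 .003 0 -1;0 0 .006 0 -1;0 0 .008 0 -1;0 0 .01 0 -1;0 0 .01 0 -1;0 0 .01 0 -1;0 0 .01 0 -1;0 0 .01 0 -1"

```text
time_s: 7.2
tool_pos: [0.5046, 0.1087, 0.134]
tool_rot: [180.0, 0.0, 21.4]
force: [0.1, -0.6, -0.7]
grip_width: 0.0387
```

```bash
cat >> h.py <<'E'
def pan(name=None,n=4):
    F=[];D=[];I=[];Q=[]
    for _ in range(n):
        i,d=read_camera("side");I.append(i.astype(float));D.append(d);o=get_obs();F.append(o["force"]);Q.append(o["tool_pos"])
    d=np.median(D,0);i=np.mean(I,0);v,u=np.mgrid[:400,:640];P=to_world("side",u,v,d)
    # near rim of pan
    m=np.zeros_like(d,bool);m[152:160,284:312]=1;s=i.std(-1)
    print("F",np.round(np.mean(F,0),2),"pos",np.round(np.mean(Q,0),4),"pan z patch",np.round(np.median(P[m][:,2]),4))
    if name:cv2.imwrite(f"pics/{name}.png",cv2.resize(np.clip(i[105:190,250:355,::-1]*1.6,0,255).astype(np.uint8),None,fx=7,fy=7,interpolation=cv2.INTER_CUBIC))
E
python3 - <<'E'
from h import *
pan("s1")
E
```

```text
F [-0.21  0.15 -0.72] pos [0.5046 0.1087 0.134 ] pan z patch 0.1085
```

View pics/s1.png

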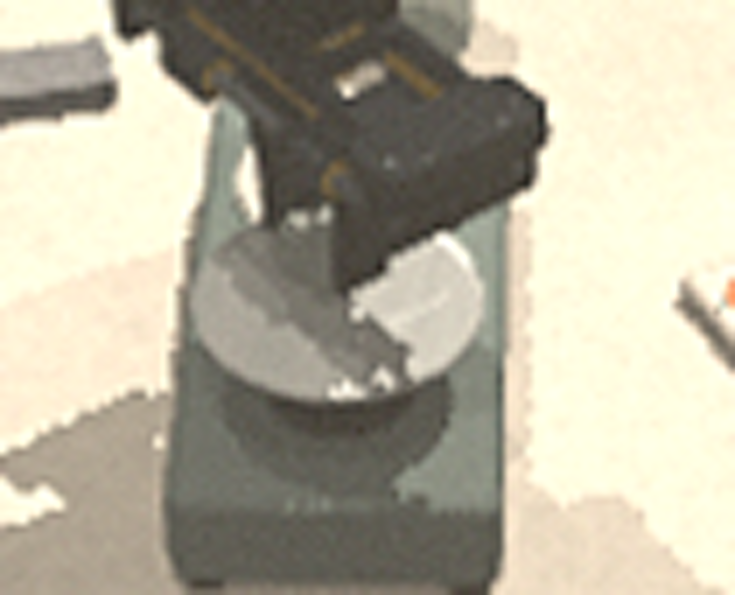

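The pan is still at its empty height (108.5 mm, unchanged) and the washer is about 20 mm down the post. Next I lower it, release and retreat.

Emit:
drive_tool:
  moves: "0 0 .008 0 -1;0 0 .015 0 -1;0 0 .0195 0 -1;0 0 .0195 0 -1;0 0 .0195 0 -.2;0 0 .0195 0 .5;0 0 .0195 0 1;0 0 .0195 0 1"

```text
time_s: 8.2
tool_pos: [0.5047, 0.1088, 0.1146]
tool_rot: [180.0, -0.0, 21.4]
force: [-0.1, 0.1, 0.7]
grip_width: 0.0557
```

Emit:
drive_tool:
  moves: "0 0 0 0 1;0 0 0 0 1;0 0 0 0 1;0 0 -.03 0 1;0 0 -.06 0 1;0 0 -.08 0 1;0 0 -.08 0 1;0 0 -.08 0 1"

```text
time_s: 9.0
tool_pos: [0.5046, 0.1087, 0.1942]
tool_rot: [180.0, -0.0, 21.4]
force: [-0.5, -0.0, -1.1]
grip_width: 0.0867
```

Run:
```python
from h import *
pan()
print(go(.682,-.163,.15))
```

```text
F [-0.28  0.44 -0.57] pos [0.5038 0.1085 0.1931] pan z patch 0.1042
[0.0672 0.3178 0.0427]
```

The pan dropped 4.3 mm, which matches one washer. Next is washer 2 at (0.682, -0.163).

Emit:
drive_tool:
  moves: ".0095 .045 0 0 1;.019 .09 0 0 1;.0285 .135 0 0 1;.038 .18 .01 0 1;.0475 .225 .02 0 1;.057 .27 .03 0 1;.0655 .31 .04 0 1;.0672 .3178 .0427 0 1"

```text
time_s: 10.0
tool_pos: [0.6825, -0.1697, 0.1475]
tool_rot: [180.0, 0.3, 20.9]
force: [-0.2, -0.4, -0.2]
grip_width: 0.0869
```

Emit:
drive_tool:
  moves: "0 0 .02 0 1;0 0 .04 0 1;0 0 .05 0 1;0 0 .05 0 1;0 0 .05 0 1;0 0 .05 0 1;0 0 .05 0 1;0 0 .05 0 1"

```text
time_s: 10.8
tool_pos: [0.6834, -0.1628, 0.1027]
tool_rot: [179.9, -0.1, 21.4]
force: [-0.6, -0.2, -1.0]
grip_width: 0.087
```

Run:
```python
from h import *
st();print(go(.682,-.1627,.007))
```

```text
10.8 [ 0.6834 -0.1628  0.1027] [ 1.799e+02 -1.000e-01  2.140e+01] F [-0.62 -0.2  -1.  ] grip 0.087
[-0.0013 -0.0007  0.0957]
```

Emit:
drive_tool:
  moves: "-.0013 -.0007 .045 0 1;-.0013 -.0007 .08 0 1;-.0013 -.0007 .0955 0 1;-.0013 -.0007 .0955 0 0;-.0013 -.0007 .0955 0 -1;-.0013 -.0007 .0955 0 -1;-.0013 -.0007 .0955 0 -1;-.0013 -.0007 .0955 0 -1"

```text
time_s: 11.6
tool_pos: [0.6817, -0.1627, 0.0066]
tool_rot: [180.0, -0.0, 21.4]
force: [-0.6, -0.5, -0.8]
grip_width: 0.0549
```

Emit:
drive_tool:
  moves: "0 0 0 0 -1;0 0 0 0 -1;0 0 0 0 -1;0 0 -.04 0 -1;0 0 -.08 0 -1;0 0 -.12 0 -1;0 0 -.16 0 -1;0 0 -.175 0 -1"

```text
time_s: 12.4
tool_pos: [0.6836, -0.1627, 0.1865]
tool_rot: [179.8, -0.3, 21.4]
force: [1.1, 0.1, -0.6]
grip_width: 0.039
```

Run:
```python
from h import *
read_camera("top");read_camera("top");read_camera("top");st();print(go(.5047,.1088,.185))
```

```text
12.55 [ 0.6816 -0.1626  0.1812] [180.   -0.   21.4] F [-0.36  0.08 -1.49] grip 0.039
[-0.0659 -0.3172 -0.004 ]
```

Emit:
drive_tool:
  moves: "-.0095 -.045 0 0 -1;-.019 -.09 0 0 -1;-.0285 -.135 0 0 -1;-.038 -.18 0 0 -1;-.0475 -.225 0 0 -1;-.057 -.27 0 0 -1;-.064 -.308 0 0 -1;-.0659 -.3172 0 0 -1"

```text
time_s: 13.35
tool_pos: [0.5003, 0.1133, 0.1787]
tool_rot: [-179.9, 0.3, 21.8]
force: [0.3, 0.7, -1.0]
grip_width: 0.0391
```

Run:
```python
from h import *
for _ in range(5):read_camera("top")
st();print(go(.5047,.1088,.137))
```

```text
13.6 [0.5049 0.1067 0.18  ] [-1.80e+02  1.00e-01  2.12e+01] F [ 0.49  0.15 -1.17] grip 0.0391
[ 0.0007 -0.002   0.043 ]
```

Emit:
drive_tool:
  moves: "0 -.0005 .01 0 -1;0 -.0005 .02 0 -1;0 -.0005 .026 0 -1;0 -.0005 .026 0 -1;0 -.0005 .031 0 -1;0 -.0005 .036 0 -1;0 -.0005 .042 0 -1;0 -.0005 .042 0 -1"

```text
time_s: 14.4
tool_pos: [0.5038, 0.1092, 0.1383]
tool_rot: [-180.0, 0.1, 21.4]
force: [0.9, 0.0, -1.9]
grip_width: 0.039
```

Run:
```python
from h import *
pan()
```

```text
F [-0.64  0.04 -0.74] pos [0.5043 0.1094 0.1391] pan z patch 0.1042
```

The pan is still at 104.2 mm, so the washer is over the post. Next I lower it onto the stack and release.

Emit:
drive_tool:
  moves: "0 0 .008 0 -1;0 0 .015 0 -1;0 0 .0195 0 -1;0 0 .0195 0 -1;0 0 .0195 0 -.2;0 0 .0195 0 .5;0 0 .0195 0 1;0 0 .0195 0 1"

```text
time_s: 15.4
tool_pos: [0.5048, 0.1094, 0.1202]
tool_rot: [180.0, -0.1, 21.4]
force: [-0.1, 0.4, 0.4]
grip_width: 0.0557
```

Emit:
drive_tool:
  moves: "0 0 0 0 1;0 0 0 0 1;0 0 0 0 1;0 0 -.03 0 1;0 0 -.06 0 1;0 0 -.07 0 1;0 0 -.07 0 1;0 0 -.07 0 1"

```text
time_s: 16.2
tool_pos: [0.5038, 0.1091, 0.1887]
tool_rot: [-180.0, 0.1, 21.4]
force: [-0.0, 0.1, -1.0]
grip_width: 0.0869
```

Run:
```python
from h import *
pan()
print(go(.4647,-.22,.185))
```

```text
F [0.07 0.14 0.05] pos [0.5035 0.109  0.1882] pan z patch 0.1002
[-0.1561  0.2923  0.0035]
```

Next I move over washer 3 and look at the dial from there with the view clear.

Emit:
drive_tool:
  moves: "-.022 .041 0 0 1;-.044 .082 0 0 1;-.066 .123 0 0 1;-.088 .164 0 0 1;-.11 .205 0 0 1;-.132 .246 0 0 1;-.15 .281 0 0 1;-.1561 .2923 .0035 0 1"

```text
time_s: 17.2
tool_pos: [0.4638, -0.225, 0.1856]
tool_rot: [179.9, 0.1, 21.0]
force: [-0.6, 0.3, -0.4]
grip_width: 0.0868
```

Run:
```python
from h import *
for _ in range(4):read_camera("side")
i=feel(8);dial(i,"d2");st();print(go(.4647,-.22,.007))
```

```text
Fmean [ 0.09 -0.05  0.05] pos [ 0.466  -0.2182  0.1863]
17.8 [ 0.4657 -0.2192  0.1864] [180.   -0.   21.4] F [-0.07 -0.76 -0.03] grip 0.0869
[-0.0013  0.0004  0.1794]
```

View pics/d2.png

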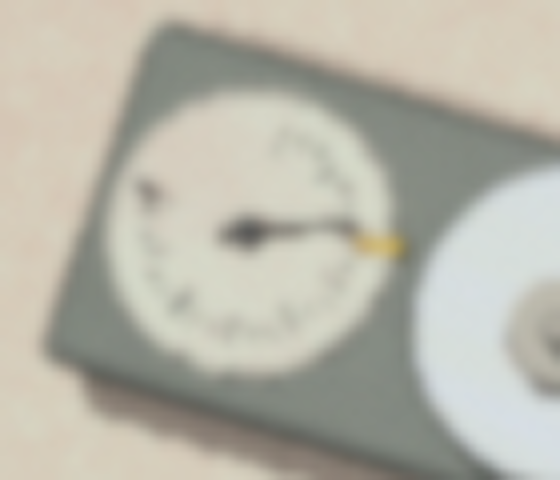

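The needle tip is at about (350,226) and the brass pointer at about (380,244), with the hub at (246,233). The needle is about 8–9° short, so a third washer is needed.

Emit:
drive_tool:
  moves: "-.001 .0005 .05 0 1;-.001 .0005 .1 0 1;-.001 .0005 .145 0 1;-.001 .0005 .17 0 1;-.001 .0005 .179 0 1;-.001 .0005 .179 0 1;-.001 .0005 .179 0 0;-.001 .0005 .179 0 -1"

```text
time_s: 18.6
tool_pos: [0.466, -0.2211, 0.0086]
tool_rot: [179.9, -0.1, 21.4]
force: [0.2, -0.5, -0.6]
grip_width: 0.0778
```

Emit:
drive_tool:
  moves: "0 0 0 0 -1;0 0 0 0 -1;0 0 0 0 -1;0 0 0 0 -1;0 0 0 0 -1;0 0 0 0 -1;0 0 -.04 0 -1;0 0 -.08 0 -1"

```text
time_s: 19.4
tool_pos: [0.4634, -0.2199, 0.0868]
tool_rot: [-179.8, 0.1, 21.4]
force: [0.6, -0.2, -0.7]
grip_width: 0.0386
```

Emit:
drive_tool:
  moves: "0 0 -.04 0 -1;0 0 -.08 0 -1;0 0 -.095 0 -1;0 0 -.095 0 -1;0 0 -.095 0 -1;0 0 -.095 0 -1;0 0 -.095 0 -1;0 0 -.095 0 -1"

```text
time_s: 20.2
tool_pos: [0.4642, -0.2203, 0.1811]
tool_rot: [-179.9, 0.1, 21.4]
force: [0.0, -0.0, -1.1]
grip_width: 0.0387
```

Run:
```python
from h import *
st();print(go(.5047,.109,.18))
```

```text
20.2 [ 0.4642 -0.2203  0.1811] [-1.799e+02  1.000e-01  2.140e+01] F [ 0.03 -0.   -1.05] grip 0.0387
[ 0.1577 -0.2919  0.0013]
```

Emit:
drive_tool:
  moves: ".022 -.041 0 0 -1;.044 -.082 0 0 -1;.066 -.123 0 0 -1;.088 -.164 0 0 -1;.11 -.205 0 0 -1;.132 -.246 0 0 -1;.151 -.28 0 0 -1;.1577 -.2919 0 0 -1"

```text
time_s: 21.0
tool_pos: [0.5047, 0.1143, 0.1822]
tool_rot: [-179.9, -0.1, 21.7]
force: [-0.6, 0.2, -1.1]
grip_width: 0.0384
```

Emit:
drive_tool:
  moves: "0 0 0 0 -1;0 0 .01 0 -1;0 0 .02 0 -1;0 0 .025 0 -1;0 0 .025 0 -1;0 0 .025 0 -1;0 0 .025 0 -1;0 0 .025 0 -1"

```text
time_s: 21.8
tool_pos: [0.5056, 0.1087, 0.1576]
tool_rot: [180.0, -0.0, 21.4]
force: [-0.7, 0.3, -0.5]
grip_width: 0.0387
```

Run:
```python
from h import *
feel(3);st();print(go(.5045,.109,.135))
```

```text
Fmean [ 0.08  0.32 -0.55] pos [0.5055 0.1087 0.1575]
21.95 [0.5054 0.1088 0.1575] [180.   -0.   21.4] F [ 0.29  0.03 -0.56] grip 0.0387
[-0.0008 -0.0006  0.0225]
```

Emit:
drive_tool:
  moves: "-.0008 -.0003 .005 0 -1;-.0008 -.0003 .01 0 -1;-.0008 -.0003 .014 0 -1;-.0008 -.0003 .017 0 -1;-.0008 -.0003 .0195 0 -1;-.0008 -.0003 .0225 0 -1;-.0008 -.0003 .0225 0 -1;-.0008 -.0003 .0225 0 -1"

```text
time_s: 22.75
tool_pos: [0.5045, 0.1087, 0.1347]
tool_rot: [-180.0, 0.0, 21.4]
force: [0.1, -1.2, -1.1]
grip_width: 0.0386
```

Run:
```python
from h import *
pan()
```

```text
F [-0.39 -0.07 -0.68] pos [0.5046 0.1087 0.1349] pan z patch 0.1003
```

Emit:
drive_tool:
  moves: "0 0 .004 0 -1;0 0 .007 0 -1;0 0 .009 0 -1;0 0 .009 0 -1;0 0 .009 0 -.2;0 0 .009 0 .5;0 0 .009 0 1;0 0 .009 0 1"

```text
time_s: 23.75
tool_pos: [0.5046, 0.1087, 0.1259]
tool_rot: [180.0, -0.0, 21.4]
force: [-0.3, -0.6, 0.5]
grip_width: 0.055
```

Emit:
drive_tool:
  moves: "0 0 0 0 1;0 0 0 0 1;0 0 0 0 1;0 0 -.03 0 1;0 0 -.06 0 1;0 0 -.08 0 1;0 0 -.1 0 1;0 0 -.1 0 1"

```text
time_s: 24.55
tool_pos: [0.5061, 0.1092, 0.2286]
tool_rot: [179.9, -0.3, 21.4]
force: [0.3, 0.2, -0.4]
grip_width: 0.0868
```

Emit:
drive_tool:
  moves: "0 .04 0 0 1;0 .08 0 0 1;0 .12 0 0 1;0 .16 0 0 1;0 .2 0 0 1;0 .24 0 0 1;0 .27 0 0 1;0 .27 0 0 1"

```text
time_s: 25.35
tool_pos: [0.6024, -0.1492, 0.2233]
tool_rot: [180.0, 0.2, 20.9]
force: [0.2, -0.7, 0.1]
grip_width: 0.0871
```

Emit:
drive_tool:
  moves: "0 0 0 0 1;0 0 0 0 1;0 0 0 0 1;0 0 0 0 1;0 0 0 0 1;0 0 0 0 1;0 0 0 0 1;0 0 0 0 1"

```text
time_s: 26.15
tool_pos: [0.6028, -0.1427, 0.2258]
tool_rot: [180.0, -0.0, 21.4]
force: [-0.1, -1.2, 0.1]
grip_width: 0.0871
```

Run:
```python
from h import *
pan("s3");i=feel(6);st()
cv2.imwrite("pics/t3.png",cv2.resize(np.clip(i[150:260,195:355,::-1]*1.6,0,255).astype(np.uint8),None,fx=5,fy=5,interpolation=cv2.INTER_CUBIC))
```

```text
F [ 0.19  0.21 -0.06] pos [ 0.6028 -0.1428  0.2257] pan z patch 0.0962
Fmean [0.1  0.   0.18] pos [ 0.6028 -0.1428  0.2257]
26.65 [ 0.6028 -0.1428  0.2257] [180.    0.   21.4] F [-0.95 -0.79 -0.4 ] grip 0.0868
```

View pics/t3.png

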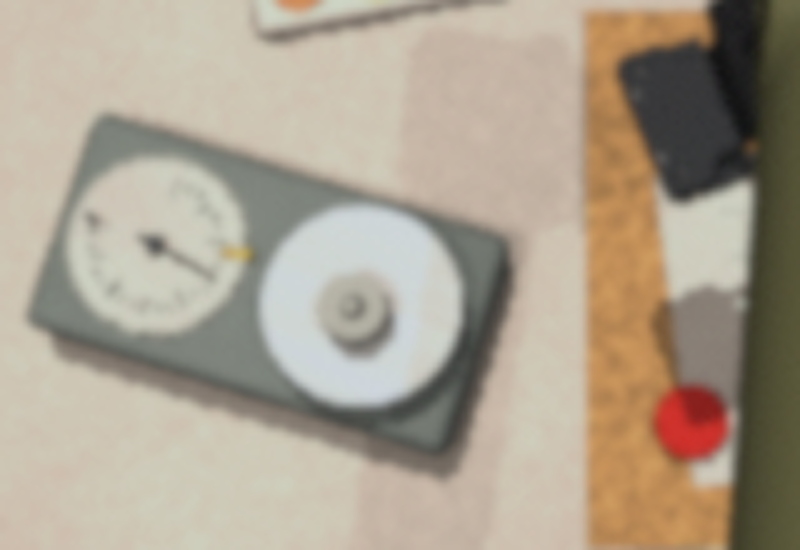

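View pics/s3.png

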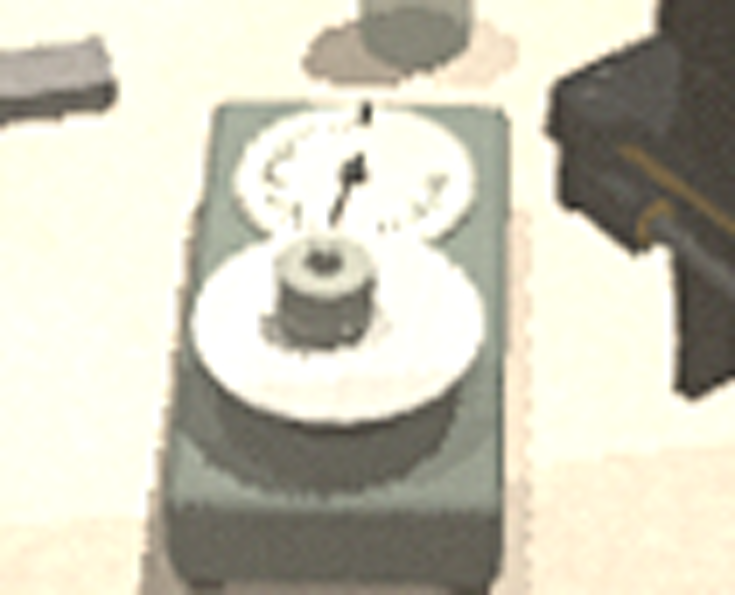

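The top view shows the needle tip at (214,277), well past the pointer at (237,254). The side view shows three washers flat on the post, and nothing is touching them. I'm handing in.

```bash
python3 -c "
from cell import *
print(sign_off())"
```

```text
the job is handed in; nothing more can be done
None
```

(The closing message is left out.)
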